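Stack the seed dish and its cover dish on the carrier plate

ROBOT

A 7-joint arm with a two-finger parallel gripper is mounted at the origin on a cart in front of the work surface, level with it; the furniture and walls round the work are solid. World frame = base frame: x ahead of the robot, y to its left, z up, the work surface at z = 0. Lengths are in mm, angles in rad, forces in N, time in s.
With the tool pointing down it reaches from about 400 to 900 mm from the base axis. Payload 5.5 kg.
Tool frame: the origin (TCP) lies midway between the tips of the shut fingers; the grasp point (between the pads) lies 19 mm behind it (robot.pinch_z is the distance from the TCP to the grasp point, in mm); z points along the fingers, y is the direction in which the jaws open and shut (so a half turn about z gives the same grasp; the last joint's range is limited). The gripper opens to 92 mm and grips with 3 to 60 N. Pads are 19 mm wide; open, the fingers measure 130 mm over their backs; the gripper's body (75 mm by 190 mm) begins 47 mm behind the grasp point.
Start: joints at [1.574, 0.501, -0.427, 1.55, 0.221, 1.138, -0.21], TCP at [167.011, -628.178, 226.729] pointing down, gripper open.
Joint ranges: [-2.88, 2.88], [-0.31, 2.03], [-1.54, 1.56], [0.2, 2.42], [-1.41, 4.55], [0.19, 2.02], [-2.57, 2.57]. Speed limits (rad/s): [2.57, 2.57, 3.14, 3.14, 3.14, 3.14, 3.14].

INTERFACE

Orientations are given as a unit quaternion [x, y, z, w].
In Python, from bench import state, viewer, job, robot gives the robot as it stands. The module is installed in compiled form; this text tells all that it offers.
- The arm moves only by the tool move_arm, never from a script. Its argument "increments" is a list of rows, each a list of 7 numbers: the shift along the tool's x, y, z in cm, then the turn, a rotation vector about the tool's x, y, z in degrees, then the opening, from -1 (shut) to 1 (fully open). A call has 1 to 12 rows; each row is the pose to reach, as a shift and turn from the pose commanded when the call began, along the tool's axes at that moment; what a row does not reach only later rows make up. A row lasts 1/8 s, in which the tool goes at most 62.5 mm and 10.7 degrees, less where a joint would pass 70% of its speed; a pose out of reach is approached as far as the arm can. A call with a gripper value outside its range is refused whole. The fingers move at their own pace and stop on an object; the grip force is fixed at half the most. Time passes only in rows, so rows that repeat a pose let the fingers close. It gives the time, the measured TCP pose, the force and the opening at its end, in the units of the state.
- state(): the state, without advancing time (a new reading comes with each control period).
- viewer.grab_frame(name): name is "scene" or "top" or "wrist"; returns a dict with "image" (480x640x3 uint8, red, green, blue), "fx", "fy", "cx", "cy" (pixels), "D" ([k1, k2, p1, p2, k3] as OpenCV has them; the pictures are not rectified), "extrinsics" (4x4, takes a point from world to camera coordinates); the wrist camera has in their place "tool_from_camera" (4x4, takes a point from camera to tool coordinates, whose origin is the TCP and whose axes are the flange's). Camera axes: x right, y up, looking along -z (the intrinsics and any distortion apply to the point x, -y, -z); pixel columns grow to the right and rows downward; lengths in mm; the calibration is good to about 2 mm. A picture is of the moment at which its call begins: read the wrist's pose just before it. There is no depth.
- job.sign_off(): hands the job in, once; it reports no verdict.
The state is a dict: "time": time; "joints": joint angles; "qd": joint speeds; "tau": joint torques, N m; "eef_pos": TCP position; "tool_rot": TCP orientation; "contact_force": force on the tool from outside, world axes, zero at the start; "ft_torque": the same for the moment, N m; "grip_width": opening from 0.0 (shut) to 1.0 (fully open).
Only numpy, scipy, OpenCV 4.12 (cv2) and the standard library are available. Lean on these libraries where they do the work, as an engineer would, in place of code of your own. Each camera call takes 0.05 s, during which the arm holds its last target.

TASK

Set the small glass dish with the counted seeds down flat in the middle of the round blue carrier plate, then set the empty glass dish squarely on top of it as its cover, so that the two stand as one centred stack. Keep the seed dish level, set the dishes down rather than dropping them, and leave the metal pan of seed where it is.

Things in the scene. Friction and masses are not known exactly. Their poses are not given: they have to be found in the camera images.
- carrier_plate: round blue plate lying fixed on the desk, 110 mm in diameter, 8 mm thick with a flat top and a thin white ring 75 mm across printed on it about its centre. Origin: centre of its underside, on the desk; z up, top at z = 8 mm. It, the seed dish and the empty dish swap places from one start to the next.
- seed_dish: small round clear glass dish with some dark seeds fixed inside it, 60 mm in diameter, 13 mm high, about 22 g, loose on the desk; acts as a solid disc, grip it across its rim from above at any yaw. Origin: centre of its underside; z up, rim at z = 13 mm.
- empty_dish: small round clear glass dish, empty, otherwise the same: 60 mm in diameter, 13 mm high, about 22 g, loose on the desk, gripped across its rim from above at any yaw. Origin: centre of its underside; z up. Its flat underside rests on the other dish's rim; it does not sink in or lock.
- seed_pan: bystander: shallow round aluminium pan full of brown seed, 99 mm in diameter, 12 mm high, loose near the light box on the right. Origin: centre of its underside. To be left alone.
Mind the look-alikes: they are no part of the job. Leave any purple look-alike of the seed_dish alone.

How it is judged:
By the outcome, as a careful person would: the job done as asked, in the order asked, and still so for the second after the job is handed in, with the robot touching nothing.
It also fails if it takes over 61 s, if anything falls off the work surface, if the arm or the gripper's body presses on something with over 40 N, if the wrist force passes 120 N, or if a joint passes its speed limit or range.

## Working session

There is one attempt and no reset: what is moved stays moved. The work goes in short steps, Python scripts to look and compute and a tool call to move; the robot and the scene stay as the last step left them, time stands still between calls to the robot, and variables do not carry over. Pictures are saved under pics/ and viewed, and the job is handed in when it is done.

Besides the shell and the picture viewer there is one more tool, called after ">>>" as name(argument=value, ...), one argument or row to a line, values as JSON. move_arm: Moves the arm, as the interface text tells. Its arguments: {"type":"object","properties":{"increments":{"type":"array"}},"required":["increments"]}

```bash
mkdir -p pics; ls
python3 - <<'E'
from bench import state, viewer, job, robot
import cv2
s=state();print(s)
for n in("scene","top","wrist"):
    f=viewer.grab_frame(n);cv2.imwrite(f"pics/{n}0.png",f["image"][:,:,::-1])
    print(n,{k:v for k,v in f.items() if k!="image"})
E
```

```text
pics
{'time': 0.0, 'joints': array([ 1.57423992,  0.50184493, -0.42678974,  1.55149414,  0.22083522,
        1.13827443, -0.21028747]), 'qd': array([ 0.00114065, -0.00078051, -0.00110193,  0.00198109, -0.00072808,
       -0.00077699,  0.00082898]), 'tau': array([ 2.11370582e-05, -5.66591763e+01, -5.81617132e+00, -2.79115480e+01,
       -6.86761108e-02,  3.08096583e-02,  1.61392891e-04]), 'eef_pos': array([ 166.71362685, -627.51592628,  225.661689  ]), 'tool_rot': array([ 9.91571393e-01,  1.29557770e-01, -1.09942357e-04, -9.71849305e-04]), 'contact_force': array([ 0.38135948,  0.26854095, -0.37509872]), 'ft_torque': array([-0.02023844,  0.01924579,  0.01302282]), 'grip_width': 1.0002887193246808}
scene {'fx': 609.0055279787719, 'fy': 609.0055279787719, 'cx': 313.48390581048204, 'cy': 244.29479957806075, 'D': array([0.00775627, 0.        , 0.        , 0.        , 0.        ]), 'extrinsics': array([[-7.26886327e-01, -6.86716285e-01,  7.55060063e-03,
         2.96284553e+02],
       [ 4.39828272e-01, -4.57056220e-01,  7.73078717e-01,
        -2.94291867e+02],
       [-5.27434695e-01,  5.
[... 530 characters left out ...]
e-02, -2.97708109e-03,  9.98249068e-01,
        -1.16595063e+03],
       [ 0.00000000e+00,  0.00000000e+00,  0.00000000e+00,
         1.00000000e+00]])}
wrist {'fx': 363.9637769022916, 'fy': 363.9637769022916, 'cx': 317.3677392785689, 'cy': 239.9958155417054, 'D': array([-0.04057148,  0.        ,  0.        ,  0.        ,  0.        ]), 'tool_from_camera': array([[-9.71644080e-05,  9.67343328e-01,  2.53469677e-01,
         6.84481171e+01],
       [ 9.99999564e-01, -1.41439313e-04,  9.23127157e-04,
        -1.56238711e-01],
       [ 9.28831473e-04,  2.53469656e-01, -9.67342892e-01,
        -1.58180271e+02],
       [ 0.00000000e+00,  0.00000000e+00,  0.00000000e+00,
         1.00000000e+00]])}
```

View pics/top0.png

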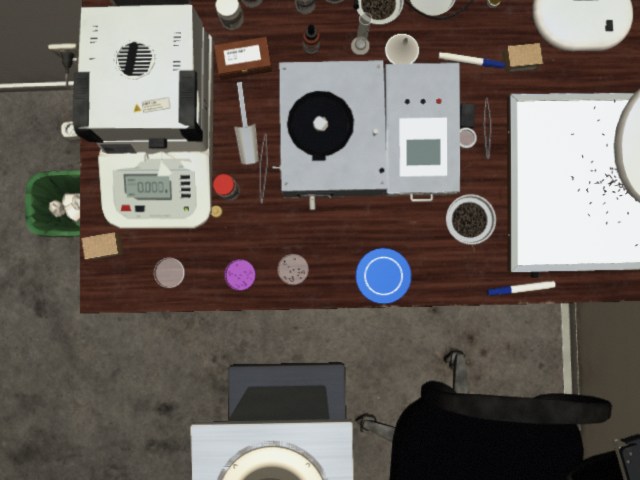

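View pics/scene0.png

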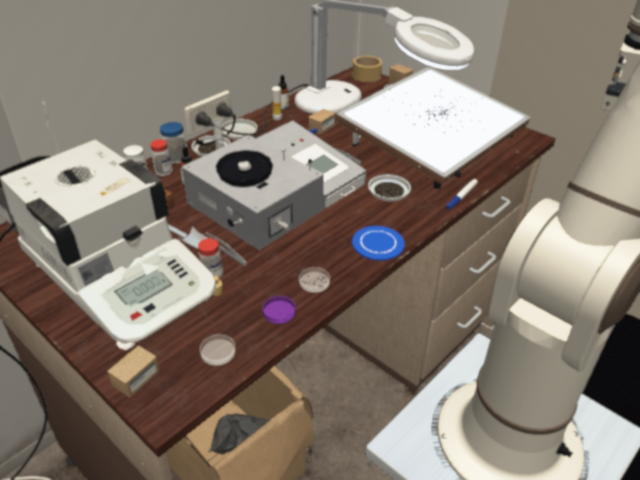

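View pics/wrist0.png

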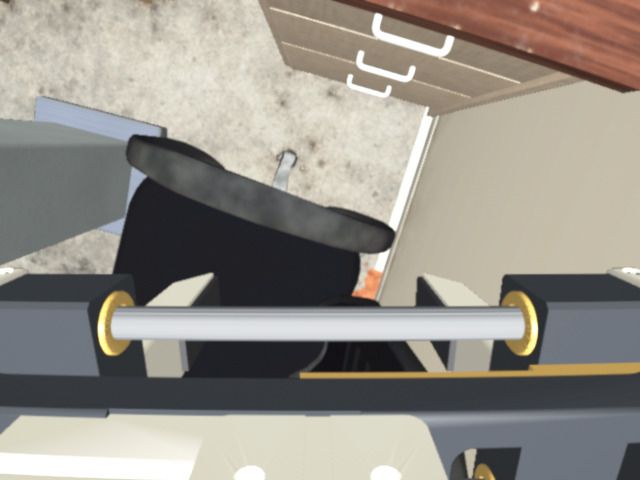

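Top view: the plate is at (383,276), the seed dish at (293,269), the purple decoy at (240,275), the empty dish at (169,273) and the pan at (471,219). In the scene view the seed dish is at (314,280), the empty dish at (217,350) and the plate at (378,242).

```bash
cat > h.py <<'E'
import numpy as np, cv2
from scipy.spatial.transform import Rotation as R
def ray(f,uv,T=None):
    K=np.array([[f["fx"],0,f["cx"]],[0,f["fy"],f["cy"]],[0,0,1]])
    p=cv2.undistortPoints(np.array(uv,float).reshape(-1,1,2),K,f["D"]).reshape(-1,2)
    d=np.c_[p[:,0],-p[:,1],-np.ones(len(p))]
    if T is None: T=np.linalg.inv(f["extrinsics"])
    return T[:3,3], d@T[:3,:3].T
def plane(f,uv,z,T=None):
    o,d=ray(f,uv,T); t=(z-o[2])/d[:,2]; return o+d*t[:,None]
def proj(f,P,E=None):
    if E is None:E=f["extrinsics"]
    P=np.array(P,float).reshape(-1,3)@E[:3,:3].T+E[:3,3]
    K=np.array([[f["fx"],0,f["cx"]],[0,f["fy"],f["cy"]],[0,0,1]])
    q=P*[1,-1,-1]
    return cv2.projectPoints(q,np.zeros(3),np.zeros(3),K,f["D"])[0].reshape(-1,2)
def wristT(f,s):
    T=np.eye(4);T[:3,:3]=R.from_quat(s["tool_rot"]).as_matrix();T[:3,3]=s["eef_pos"]
    return T@f["tool_from_camera"]
def circ(P):
    A=np.c_[2*P[:,:2],np.ones(len(P))];c=np.linalg.lstsq(A,(P[:,:2]**2).sum(1),rcond=None)[0]
    return c[:2],np.sqrt(c[2]+c[:2]@c[:2])
E
python3 - <<'E'
from h import *
from bench import viewer
for n,seeds in(("top",dict(plate=(383,276),seed=(293,269),purple=(240,275),empty=(169,273),pan=(471,219))),("scene",dict(plate=(378,242),seed=(314,280),purple=(279,310),empty=(217,350),pan=(390,187)))):
    f=viewer.grab_frame(n);im=f["image"];hsv=cv2.cvtColor(im,cv2.COLOR_RGB2HSV)
    vis=im.copy()
    for k,(u,v) in seeds.items():
        z={"plate":8,"seed":13,"empty":13,"purple":13,"pan":12}[k]
        w=40
        x0,y0=u-w,v-w
        c=im[y0:v+w,u-w:u+w];hs=hsv[y0:v+w,u-w:u+w]
        if k=="plate": m=(hs[...,0]>100)&(hs[...,0]<125)&(hs[...,1]>120)
        elif k=="purple": m=(hs[...,0]>130)&(hs[...,0]<160)&(hs[...,1]>90)
        else: m=(c[...,2].astype(int)>75)&(hs[...,1]<110)
        m=m.astype(np.uint8)*255
        m=cv2.morphologyEx(m,cv2.MORPH_CLOSE,np.ones((5,5)))
        m=cv2.morphologyEx(m,cv2.MORPH_OPEN,np.ones((5,5)))
        cs=cv2.findContours(m,cv2.RETR_EXTERNAL,cv2.CHAIN_APPROX_NONE)[0]
        cs=[q for q in cs if cv2.pointPolygonTest(q,(float(w),float(w)),False)>=0]
        if not cs: print(n,k,"none");continue
        q=max(cs,key=cv2.contourArea); q=cv2.convexHull(q).reshape(-1,2)+[x0,y0]
        el=cv2.fitEllipse(q.astype(np.float32)); cv2.ellipse(vis,el,(0,255,0),1)
        for zz in (0,z):
            cc,r=circ(plane(f,q,zz)); print(n,k,zz,cc.round(1),"d",(2*r).round(1))
    cv2.imwrite(f"pics/{n}1.png",cv2.resize(vis[120:400,120:520],(800,560))[:,:,::-1])
E
```

```text
top plate 0 [ 435.4 -229.1] d 110.8
top plate 8 [ 435.4 -228.2] d 110.1
top seed 0 [452.1 -49.9] d 60.6
top seed 13 [451.9 -50.3] d 60.0
top purple 0 [443.1  55.6] d 62.0
top purple 13 [443.  54.] d 61.3
top empty 0 [450.1 197.2] d 61.0
top empty 13 [450. 194.] d 60.3
top pan 0 [ 545.  -407.7] d 102.4
top pan 12 [ 543.9 -404.5] d 101.3
scene plate 0 [ 439.1 -231.8] d 112.9
scene plate 8 [ 433.4 -223.7] d 111.8
scene seed 0 [456.7 -53.9] d 70.3
scene seed 13 [447.1 -43.5] d 69.2
scene purple 0 [448.1  51.4] d 67.9
scene purple 13 [438.7  60. ] d 66.9
scene empty 0 [455.4 193.3] d 68.4
scene empty 13 [445.8 199.7] d 67.3
scene pan none
```

```bash
ls pics
```

```text
scene0.png
scene1.png
top0.png
top1.png
wrist0.png
```

View pics/top1.png

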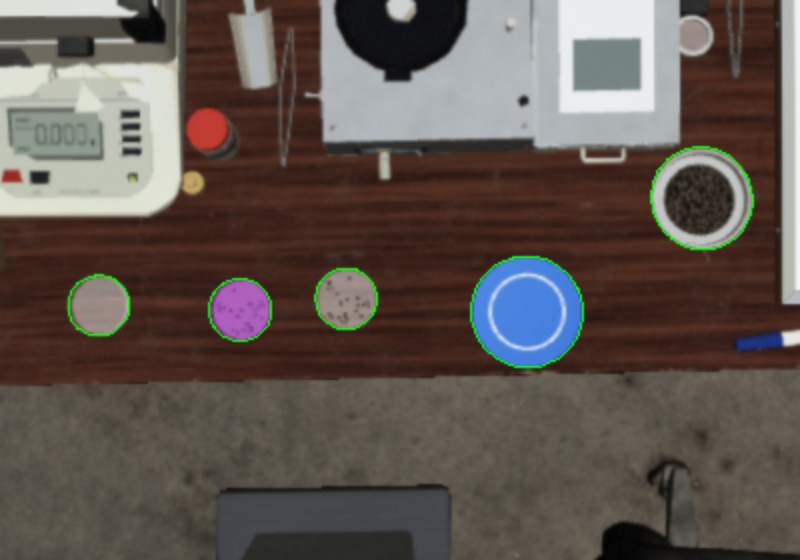

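View pics/scene1.png

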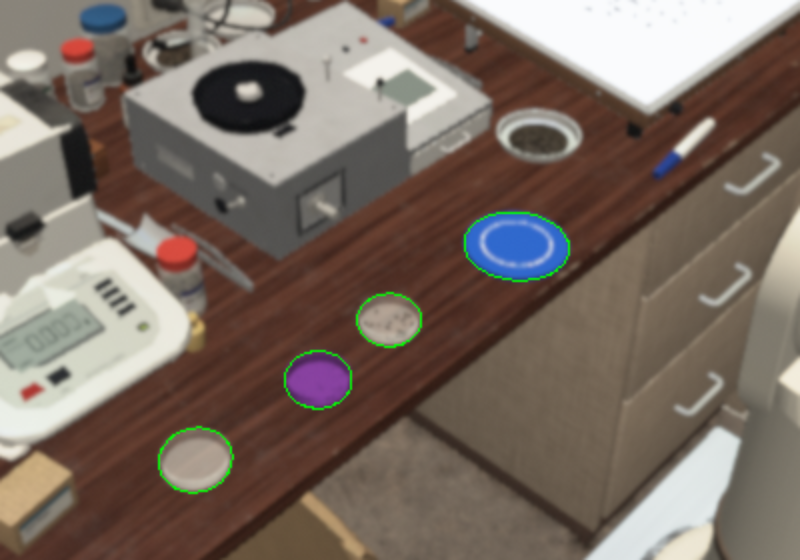

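```bash
cat >> h.py <<'E'
def delta(s,target,from_=None):
    M=R.from_quat(s["tool_rot"]).as_matrix()
    return (M.T@(np.array(target)-s["eef_pos"])/10).round(2)
E
python3 - <<'E'
from h import *
from bench import state
s=state()
print(delta(s,[310,-340,200]),delta(s,[452,-50,140]),R.from_quat(s["tool_rot"]).as_matrix().round(4))
E
```

```text
[ 21.23 -24.14   2.65] [ 42.4  -48.52   8.67] [[ 9.664e-01  2.569e-01 -2.000e-04]
 [ 2.569e-01 -9.664e-01  8.000e-04]
 [ 0.000e+00 -9.000e-04 -1.000e+00]]
```

>>> move_arm(
  increments=[
    [3,-3.4,0.3,0,0,0,1],
    [6,-6.8,0.7,0,0,0,1],
    [9,-10.3,1.1,0,0,0,1],
    [12,-13.7,1.5,0,0,0,1],
    [15,-17.1,1.9,0,0,0,1],
    [18,-20.5,2.3,0,0,0,1],
    [21,-24,2.6,0,0,0,1],
    [24,-27.4,3.5,0,0,0,1],
    [27,-30.8,4.5,0,0,0,1],
    [30,-34.2,5.5,0,0,0,1],
    [33,-37.7,6.5,0,0,0,1],
    [36,-41.1,7.5,0,0,0,0.6],
  ],
)

```text
time: 1.75
eef_pos: [409.9, -137.3, 151.7]
tool_rot: [0.992, 0.129, 0.0, 0.0]
contact_force: [0.7, -0.3, 0.1]
grip_width: 0.936
```

>>> move_arm(
  increments=[
    [3,-3.5,0.6,0,0,0,0.6],
    [6.4,-7.4,1.2,0,0,0,0.6],
    [6.4,-7.4,1.2,0,0,0,0.6],
    [6.4,-7.4,1.2,0,0,0,0.6],
    [6.4,-7.4,1.2,0,0,0,0.6],
  ],
)

```text
time: 2.38
eef_pos: [451.7, -52.1, 139.7]
tool_rot: [0.992, 0.128, -0.0, 0.0]
contact_force: [-0.1, -0.9, -1.0]
grip_width: 0.799
```

Run:
```python
from h import *
from bench import state,viewer
s=state();f=viewer.grab_frame("wrist");print(s["eef_pos"],s["qd"].round(3),s["grip_width"])
cv2.imwrite("pics/w2.png",f["image"][:,:,::-1])
T=np.linalg.inv(wristT(f,s));print(proj(f,[[452,-50,13],[443,54,13]],T))
```

```text
[451.65523009 -52.07777401 139.69166406] [ 0.007 -0.002 -0.002 -0.001  0.    -0.    -0.005] 0.7988221784859677
[[315.40720855 231.40823069]
 [186.20566465 209.7384511 ]]
```

View pics/w2.png

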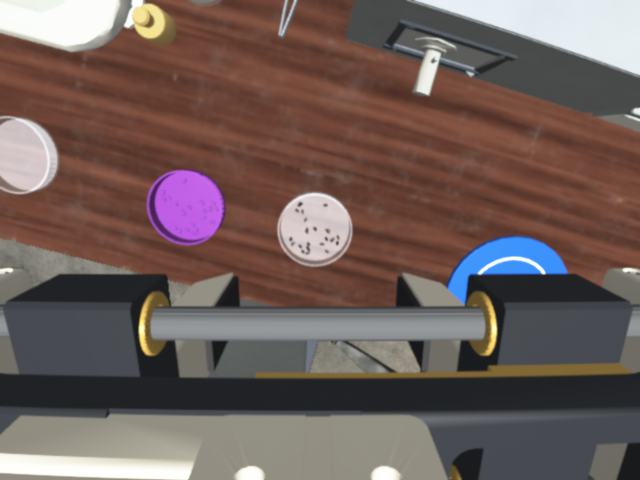

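Wrist view: the seed dish is at (315,229) against a predicted (315,231), and the purple one is at (186,207). The top-view measurements hold, so I'll refine on the contour.

```bash
cat >> h.py <<'E'
def wdish(f,s,uv,w=45,zs=(0,13),name=None):
    u,v=map(int,uv);im=f["image"];x0,y0=max(u-w,0),max(v-w,0)
    c=im[y0:v+w,x0:u+w].astype(int)
    m=((c[...,2]>95)).astype(np.uint8)*255
    m=cv2.morphologyEx(m,cv2.MORPH_CLOSE,np.ones((5,5)));m=cv2.morphologyEx(m,cv2.MORPH_OPEN,np.ones((7,7)))
    q=max(cv2.findContours(m,cv2.RETR_EXTERNAL,cv2.CHAIN_APPROX_NONE)[0],key=cv2.contourArea)
    q=cv2.convexHull(q).reshape(-1,2)+[x0,y0]
    if name:
        vis=im.copy();cv2.polylines(vis,[q.astype(np.int32)],True,(0,255,0),1);cv2.imwrite(name,vis[:,:,::-1])
    out=[]
    for z in zs: out.append(circ(plane(f,q,z,wristT(f,s))))
    return out
E
python3 - <<'E'
from h import *
from bench import state,viewer
s=state();f=viewer.grab_frame("wrist")
for c,r in wdish(f,s,(315,229),name="pics/w3.png"): print(c.round(1),2*r)
print(delta(s,[452,-50,60]),delta(s,[452,-50,3]),s["eef_pos"])
E
```

```text
[449.9 -49.6] 64.17386079822457
[452.9 -48.9] 61.37322795663786
[ 0.09 -0.2   7.97] [ 0.09 -0.2  13.67] [451.70529538 -52.09201721 139.73403307]
```

View pics/w3.png

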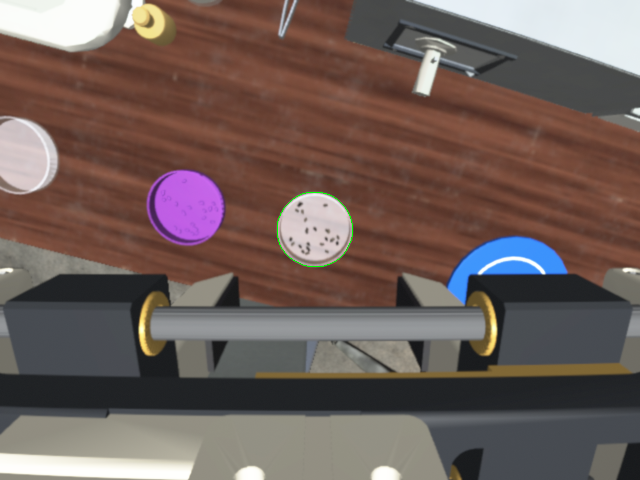

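>>> move_arm(
  increments=[
    [0.1,-0.25,2.5,0,0,0,0.6],
    [0.1,-0.25,5,0,0,0,0.6],
    [0.1,-0.25,7.5,0,0,0,0.6],
    [0.1,-0.25,10,0,0,0,0.6],
    [0.1,-0.25,11.5,0,0,0,0.6],
    [0.1,-0.25,12.5,0,0,0,0.6],
    [0.1,-0.25,13.2,0,0,0,0.6],
    [0.1,-0.25,13.5,0,0,0,0.6],
    [0.1,-0.25,13.5,0,0,0,0.6],
    [0.1,-0.25,13.5,0,0,0,0.6],
  ],
)

```text
time: 3.72
eef_pos: [452.9, -47.9, 5.1]
tool_rot: [0.992, 0.13, 0.0, 0.0]
contact_force: [0.7, -0.6, -0.2]
grip_width: 0.796
```

Run:
```python
from h import *
from bench import state,viewer
s=state();f=viewer.grab_frame("wrist");print(s["eef_pos"],s["contact_force"])
cv2.imwrite("pics/w4.png",f["image"][:,:,::-1])
```

```text
[452.8651214  -47.86246752   5.10363048] [ 0.67374982 -0.61926409 -0.23794323]
```

View pics/w4.png

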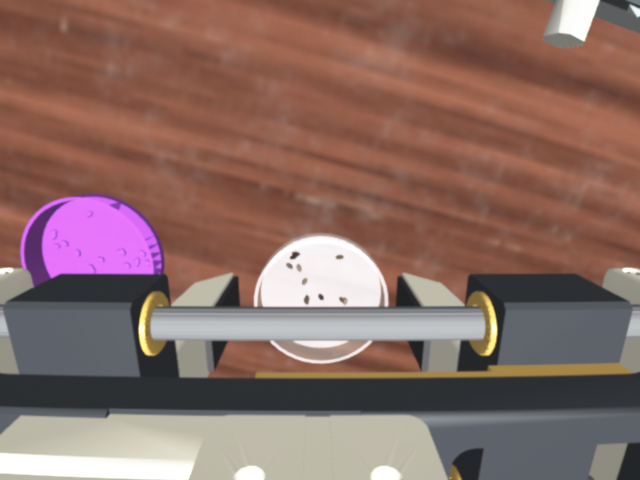

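Dish sits between the fingers. Lower 1.5 mm and close.

>>> move_arm(
  increments=[
    [0,0,0.15,0,0,0,0.6],
    [0,0,0.15,0,0,0,0.4],
    [0,0,0.15,0,0,0,0.3],
    [0,0,0.15,0,0,0,0.2],
    [0,0,0.15,0,0,0,0.1],
    [0,0,0.15,0,0,0,0.1],
    [0,0,0.15,0,0,0,0.1],
    [0,0,0.15,0,0,0,0.1],
  ],
)

```text
time: 4.78
eef_pos: [452.5, -47.8, 3.2]
tool_rot: [0.992, 0.13, 0.0, -0.0]
contact_force: [-0.4, 0.0, -0.9]
grip_width: 0.639
```

Run:
```python
from h import *
from bench import state,viewer
s=state();f=viewer.grab_frame("wrist");print(s["eef_pos"],s["contact_force"],s["grip_width"]*92)
cv2.imwrite("pics/w5.png",f["image"][:,:,::-1])
```

```text
[452.50103213 -47.83855339   3.22744628] [-0.38605783  0.01638334 -0.9287595 ] 58.744619665144505
```

View pics/w5.png

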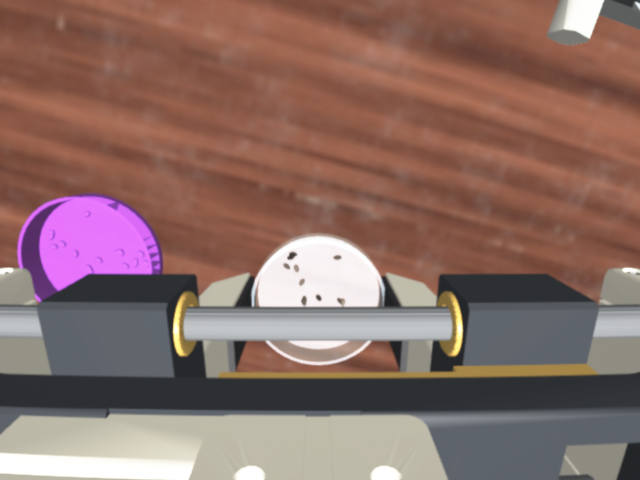

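>>> move_arm(
  increments=[
    [0,0,0,0,0,0,-1],
    [0,0,0,0,0,0,-1],
    [0,0,-0.3,0,0,0,-1],
    [0,0,-0.8,0,0,0,-1],
    [0,0,-1.8,0,0,0,-1],
    [0,0,-3.2,0,0,0,-1],
    [0,0,-4.8,0,0,0,-1],
    [0,0,-6,0,0,0,-1],
    [0,0,-6,0,0,0,-1],
    [0,0,-6,0,0,0,-1],
  ],
)

```text
time: 6.08
eef_pos: [452.3, -48.1, 63.2]
tool_rot: [0.992, 0.129, -0.0, 0.0]
contact_force: [0.4, 0.3, -0.1]
grip_width: 0.635
```

```bash
cat >> h.py <<'E'
def inhand(f,name=None,zt=-10.):
    im=f["image"].astype(int)
    m=((im[...,2]>95)).astype(np.uint8)*255
    m[:,:247]=0;m[:,392:]=0;m[:225]=0;m[368:]=0;m[300:345]=0
    # left/right bound by pads
    m[270:,:262]=0;m[270:,375:]=0
    m=cv2.morphologyEx(m,cv2.MORPH_OPEN,np.ones((3,3)))
    a=[]
    for u in range(285,353,3):
        col=np.flatnonzero(m[:300,u]);
        if len(col):a.append((u,col[0]-.5))
        col=np.flatnonzero(m[345:,u])
        if len(col):a.append((u,345+col[-1]+.5))
    a=np.array(a,float)
    P=plane(f,a,zt,f["tool_from_camera"])
    c,r=circ(P); res=np.hypot(*(P[:,:2]-c).T)-r
    k=abs(res)<2; c,r=circ(P[k])
    if name:
        v=f["image"].copy()
        for p in a[k]:cv2.circle(v,tuple(int(round(t)) for t in p),1,(0,255,0),-1)
        cv2.imwrite(name,v[:,:,::-1])
    return c.round(2),(2*r).round(1),k.sum(),len(k)
E
python3 - <<'E'
from h import *
from bench import state,viewer
s=state();f=viewer.grab_frame("wrist");print(s["eef_pos"],s["contact_force"],s["grip_width"]*92,s["tool_rot"])
print(inhand(f,"pics/w6.png"))
print(delta(s,[435.4,-228.5,63]))
E
```

```text
[452.32826617 -48.05572503  63.17375254] [ 0.38349672  0.29911406 -0.10565576] 58.441414327638185 [ 9.91592729e-01  1.29398031e-01 -3.44520405e-05  8.81314237e-05]
(array([ 0.54, -2.  ]), np.float64(64.8), np.int64(45), 46)
[-6.27 17.01  0.02]
```

View pics/w6.png

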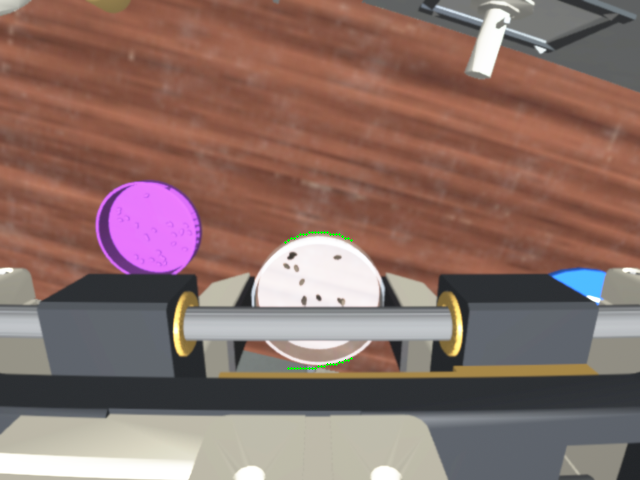

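Run:
```python
from h import *
from bench import state,viewer
f=viewer.grab_frame("wrist")
for z in(-8,-10,-12): print(z,plane(f,[(319,234),(319,363.5),(253,297),(385,297)],z,f["tool_from_camera"])[:,:2].round(1).tolist())
p=f["image"][:,319].astype(int);print(p[228:240].tolist());print(p[355:372].tolist())
```

```text
-8 [[31.7, 0.4], [-31.0, 0.5], [2.8, -29.0], [2.8, 29.9]]
-10 [[32.2, 0.4], [-29.7, 0.5], [3.7, -28.6], [3.7, 29.5]]
-12 [[32.7, 0.4], [-28.3, 0.4], [4.6, -28.2], [4.6, 29.1]]
[[144, 99, 83], [146, 100, 84], [148, 102, 86], [150, 104, 88], [156, 114, 98], [168, 135, 120], [178, 151, 137], [193, 171, 160], [227, 219, 215], [246, 243, 243], [251, 250, 250], [253, 253, 253]]
[[164, 141, 128], [163, 140, 128], [164, 140, 129], [164, 140, 129], [163, 140, 129], [166, 144, 132], [189, 169, 161], [231, 221, 219], [244, 236, 236], [236, 224, 224], [180, 147, 140], [147, 101, 84], [146, 118, 104], [163, 155, 142], [172, 168, 156], [174, 171, 158], [173, 168, 153]]
```

>>> move_arm(
  increments=[
    [-0.5,1.3,0,0,0,0,-1],
    [-1.2,3.2,0,0,0,0,-1],
    [-2,5.5,0,0,0,0,-1],
    [-3,8,0,0,0,0,-1],
    [-4,10.7,0,0,0,0,-1],
    [-4.9,13.2,0,0,0,0,-1],
    [-5.6,15.2,0,0,0,0,-1],
    [-6.1,16.5,0,0,0,0,-1],
    [-6.3,17,0,0,0,0,-1],
    [-6.3,17,0,0,0,0,-1],
    [-6.3,17,0,0,0,0,-1],
    [-6.3,17,0,0,0,0,-1],
  ],
)

```text
time: 7.68
eef_pos: [435.5, -227.5, 63.3]
tool_rot: [0.991, 0.13, 0.0, -0.0]
contact_force: [-0.5, -0.2, 0.4]
grip_width: 0.631
```

Run:
```python
from h import *
from bench import state,viewer
s=state();f=viewer.grab_frame("wrist");print(s["eef_pos"],s["contact_force"],s["grip_width"]*92,s["tool_rot"])
cv2.imwrite("pics/w7.png",f["image"][:,:,::-1])
t=viewer.grab_frame("scene");cv2.imwrite("pics/t7.png",t["image"][:,:,::-1])
im=f["image"];h=cv2.cvtColor(im,cv2.COLOR_RGB2HSV)
m=((h[...,0]>100)&(h[...,0]<125)&(h[...,1]>130)&(h[...,2]>80)).astype(np.uint8)*255
# top arc of plate
a=[]
for u in range(230,410,4):
    c=np.flatnonzero(m[:270,u]); 
    if len(c):a.append((u,c[0]-.5))
a=np.array(a); P=plane(f,a,8,wristT(f,s)); print(len(a),a[::8].tolist(),circ(P))
print(delta(s,[435.1,-228.4,11.5]))
```

```text
[ 435.48754834 -227.5498646    63.29590041] [-0.53763185 -0.19862331  0.38715371] 58.02527110773744 [ 9.91480947e-01  1.30251774e-01  5.90720598e-05 -6.61935086e-05]
45 [[230.0, 236.5], [262.0, 186.5], [294.0, 170.5], [326.0, 168.5], [358.0, 176.5], [390.0, 202.5]] (array([ 436.57970685, -227.00721761]), np.float64(54.48010424978059))
[-0.06  0.07  5.18]
```

View pics/w7.png

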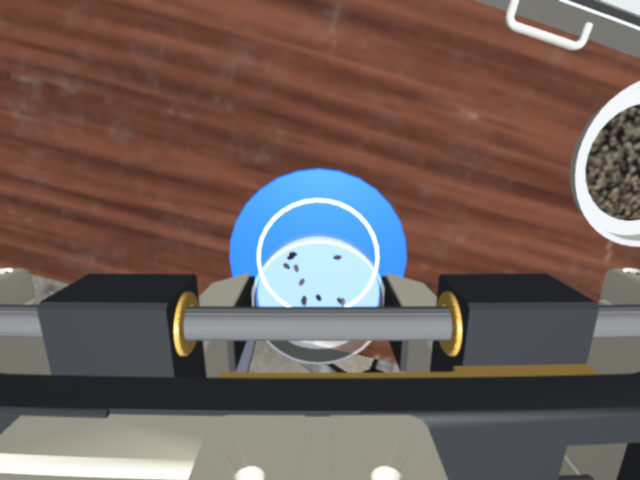

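View pics/t7.png

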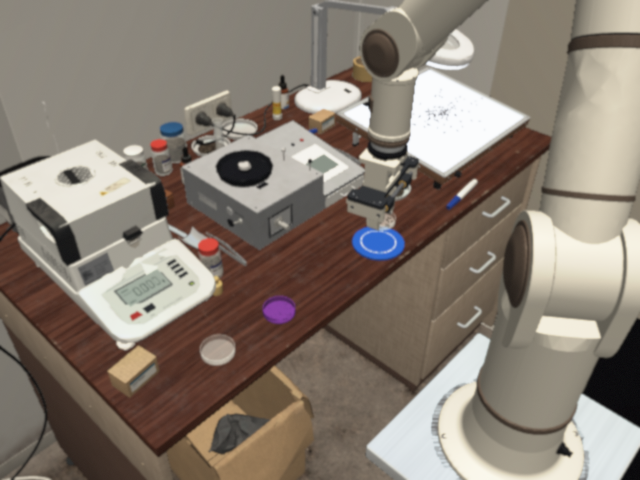

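Wrist view: the white ring is at (318,255) and the seed dish is gripped at (319,298). The wrist-camera plate centre (436.6,-227.0) and in-hand dish centre (436.6,-227.7) agree, so I'm lowering straight down.

>>> move_arm(
  increments=[
    [0,0,1,0,0,0,-1],
    [0,0,2.3,0,0,0,-1],
    [0,0,3.4,0,0,0,-1],
    [0,0,4.1,0,0,0,-1],
    [0,0,4.6,0,0,0,-1],
    [0,0,4.8,0,0,0,-1],
    [0,0,4.9,0,0,0,-1],
    [0,0,4.9,0,0,0,-1],
    [0,0,4.9,0,0,0,-1],
  ],
)

```text
time: 8.9
eef_pos: [435.5, -228.5, 14.5]
tool_rot: [0.992, 0.13, 0.0, 0.0]
contact_force: [0.3, -0.4, 0.4]
grip_width: 0.631
```

Run:
```python
from h import *
from bench import state,viewer
s=state();f=viewer.grab_frame("wrist");print(s["eef_pos"],s["contact_force"],s["grip_width"]*92,s["tool_rot"])
cv2.imwrite("pics/w8.png",f["image"][:,:,::-1])
```

```text
[ 435.478696   -228.4638232    14.48417372] [ 0.3163704  -0.39735753  0.40232697] 58.094201609054934 [9.91576944e-01 1.29518671e-01 2.09865658e-04 1.83481724e-04]
```

View pics/w8.png

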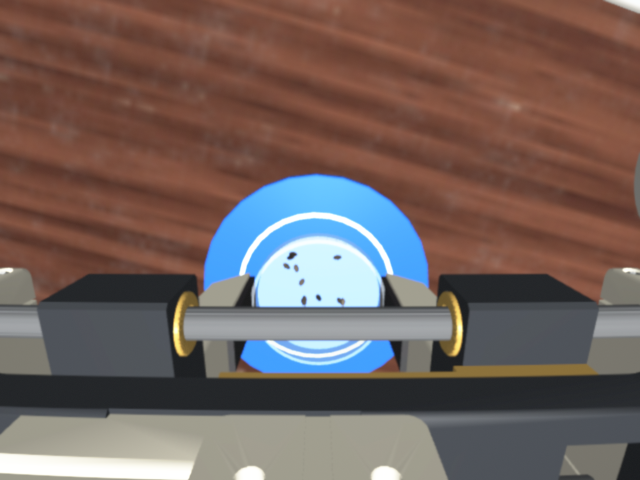

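Run:
```python
from h import *
from bench import state,viewer
f=viewer.grab_frame("wrist");s=state()
zt=s["eef_pos"][2]-8;print(zt)
im=f["image"];p=im[:,318].astype(int);print([(i,p[i].tolist()) for i in list(range(172,180))+list(range(208,220))+list(range(345,380))])
h=cv2.cvtColor(im,cv2.COLOR_RGB2HSV)
m=((h[...,0]>100)&(h[...,0]<125)&(h[...,1]>130)&(h[...,2]>80))
a=[(u,np.flatnonzero(m[:262,u])[0]-.5) for u in range(215,420,4) if m[:262,u].any()]
print(circ(plane(f,a,zt,f["tool_from_camera"])))
w=((h[...,1]<110)&(h[...,2]>190)); b=[]
for u in range(255,380,4):
    c=np.flatnonzero(w[205:262,u]); 
    if len(c): b.append((u,205+c[0]))
b=np.array(b);print(b[::5].tolist(),circ(plane(f,b,zt,f["tool_from_camera"])))
```

```text
6.428463761612296
[(172, [100, 66, 69]), (173, [82, 78, 128]), (174, [63, 113, 216]), (175, [72, 153, 251]), (176, [91, 182, 255]), (177, [103, 196, 255]), (178, [107, 202, 255]), (179, [108, 203, 255]), (208, [99, 194, 255]), (209, [99, 194, 255]), (210, [99, 193, 255]), (211, [113, 200, 255]), (212, [189, 236, 255]), (213, [252, 254, 255]), (214, [255, 255, 255]), (215, [255, 255, 255]), (216, [255, 255, 255]), (217, [251, 254, 255]), (218, [165, 219, 255]), (219, [94, 185, 255]), (345, [206, 245, 255]), (346, [206, 245, 255]), (347, [203, 243, 255]), (348, [183, 233, 255]), (349, [142, 198, 250]), (350, [120, 175, 243]), (351, [117, 172, 242]), (352, [119, 173, 242]), (353, [160, 200, 244]), (354, [233, 244, 250]), (355, [250, 252, 252]), (356, [249, 252, 251]), (357, [218, 235, 249]), (358, [144, 191, 243]), (359, [119, 173, 242]), (360, [118, 173, 242]), (361, [138, 194, 249]), (362, [179, 231, 254]), (363, [199, 242, 255]), (364, [181, 234, 255]), (365, [113, 188, 254]), (366, [71, 162, 254]), (367, [68, 161, 254]), (368, [67, 161, 254]), (369, [66, 160, 254]), (370, [67, 160, 254]), (371, [78, 155, 252]), (372, [105, 141, 226]), (373, [132, 121, 128]), (374, [140, 114, 66]), (375, [140, 113, 60]), (376, [137, 111, 59]), (377, [121, 100, 57]), (378, [85, 73, 49]), (379, [50, 47, 43])]
(array([ 1.87650778, -1.06858916]), np.float64(54.10229412832485))
[[255, 239], [275, 223], [295, 215], [315, 212], [335, 214], [355, 222], [375, 238]] (array([ 1.05087449, -1.05065286]), np.float64(37.60647825894226))
```

Ring centre in tool axes is (1.05,-1.05) mm and the dish is about (0.9,0.45), so I'll shift 1.2 mm in tool -y and lower to contact.

>>> move_arm(
  increments=[
    [0,-0.12,0,0,0,0,-1],
    [0,-0.12,0.1,0,0,0,-1],
    [0,-0.12,0.2,0,0,0,-1],
    [0,-0.12,0.25,0,0,0,-1],
    [0,-0.12,0.28,0,0,0,-1],
    [0,-0.12,0.28,0,0,0,-1],
  ],
)

```text
time: 9.75
eef_pos: [435.0, -227.2, 11.4]
tool_rot: [0.992, 0.13, 0.0, -0.0]
contact_force: [0.4, 0.5, -0.3]
grip_width: 0.633
```

>>> move_arm(
  increments=[
    [0,0,0.03,0,0,0,-1],
    [0,0,0.06,0,0,0,-1],
    [0,0,0.06,0,0,0,-1],
  ],
)

```text
time: 10.12
eef_pos: [435.1, -227.2, 11.2]
tool_rot: [0.992, 0.13, -0.0, 0.0]
contact_force: [-2.3, 1.2, 4.7]
grip_width: 0.631
```

Contact (4.7 N). Release and rise.

>>> move_arm(
  increments=[
    [0,0,0,0,0,0,0.3],
    [0,0,0,0,0,0,0.4],
    [0,0,0,0,0,0,0.6],
    [0,0,0,0,0,0,0.6],
    [0,0,-0.4,0,0,0,0.6],
    [0,0,-1.5,0,0,0,0.6],
    [0,0,-3.5,0,0,0,0.6],
    [0,0,-6,0,0,0,0.6],
    [0,0,-8,0,0,0,0.6],
    [0,0,-8,0,0,0,0.6],
  ],
)

```text
time: 11.38
eef_pos: [436.3, -227.9, 92.8]
tool_rot: [0.992, 0.129, 0.001, 0.001]
contact_force: [0.5, -0.3, 1.0]
grip_width: 0.8
```

Run:
```python
from h import *
from bench import state,viewer
s=state();f=viewer.grab_frame("wrist");print(s["eef_pos"],s["contact_force"],s["grip_width"]*92)
cv2.imwrite("pics/w9.png",f["image"][:,:,::-1])
print(delta(s,[450,194.5,110]))
```

```text
[ 436.33552585 -227.94177735   92.78284668] [ 0.45440893 -0.34433358  0.99169627] 73.55840340974922
[ 12.17 -40.47  -1.82]
```

View pics/w9.png

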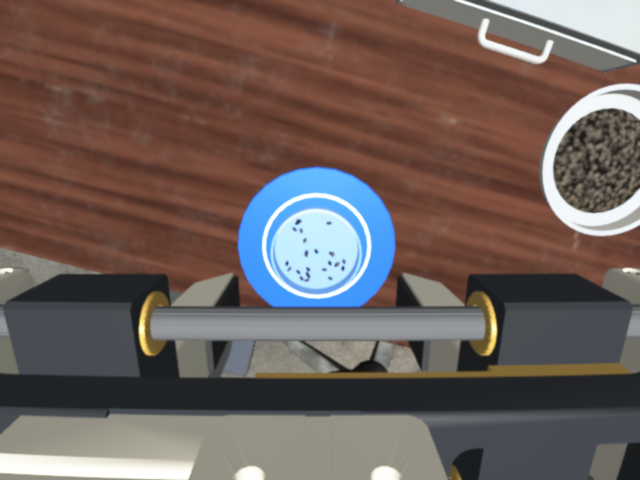

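Seed dish sits flat inside the ring, ring centre about (317,245), dish about (317,249). Now to the empty dish.

>>> move_arm(
  increments=[
    [0.6,-2,-2,0,0,0,0.6],
    [1.8,-6,-4,0,0,0,0.6],
    [3.2,-10.5,-4.7,0,0,0,0.6],
    [4.6,-15.2,-4.7,0,0,0,0.6],
    [6,-20,-4.7,0,0,0,0.6],
    [7.5,-25,-4.7,0,0,0,0.6],
    [8.9,-29.5,-4.7,0,0,0,0.6],
    [10.2,-34,-4.7,0,0,0,0.6],
    [11.4,-38,-4.7,0,0,0,0.6],
    [12.2,-40.5,-4.7,0,0,0,0.6],
    [12.2,-40.5,-4.7,0,0,0,0.6],
    [12.2,-40.5,-4.7,0,0,0,0.6],
  ],
)

```text
time: 12.92
eef_pos: [448.3, 194.4, 137.0]
tool_rot: [0.992, 0.129, -0.001, 0.001]
contact_force: [1.6, -0.3, -0.6]
grip_width: 0.795
```

>>> move_arm(
  increments=[
    [0,0,0,0,0,0,0.6],
    [0,0,0,0,0,0,0.6],
  ],
)

```text
time: 13.18
eef_pos: [449.0, 194.4, 137.7]
tool_rot: [0.992, 0.129, -0.0, 0.0]
contact_force: [-0.0, -0.4, 0.1]
grip_width: 0.801
```

Run:
```python
from h import *
from bench import state,viewer
s=state();f=viewer.grab_frame("wrist");print(s["eef_pos"],s["qd"].round(3),s["grip_width"]*92)
T=np.linalg.inv(wristT(f,s));uv=proj(f,[[450,194.5,13]],T)[0];print(uv)
for c,r in wdish(f,s,uv,name="pics/w10.png"): print(c.round(1),2*r)
t=viewer.grab_frame("top");im=t["image"];cv2.imwrite("pics/t10.png",cv2.resize(im[200:340,130:500],(800,303))[:,:,::-1])
cv2.imwrite("pics/t10p.png",cv2.resize(im[236:316,343:423],(560,560),interpolation=cv2.INTER_NEAREST)[:,:,::-1])
h=cv2.cvtColor(im,cv2.COLOR_RGB2HSV)
m=(h[...,0]>95)&(h[...,0]<125)&(h[...,1]>80); 
mm=np.zeros_like(m);mm[236:316,343:423]=m[236:316,343:423]
q=cv2.findContours(mm.astype(np.uint8),cv2.RETR_EXTERNAL,cv2.CHAIN_APPROX_NONE)[0];q=cv2.convexHull(max(q,key=cv2.contourArea)).reshape(-1,2)
print(circ(plane(t,q,8)))
print("expected px: plate ctr, dish rim",proj(t,[[435.4,-228.3,8],[435.4,-228.3,21]]))
```

```text
[449.01029821 194.37797976 137.73821541] [-0.004 -0.002 -0.004 -0.003 -0.001 -0.001 -0.001] 73.68214546313993
[317.98302207 231.88524548]
[448.2 195.3] 63.543818160703175
[451.2 196.1] 60.752146068606976
(array([ 435.34864331, -228.21420086]), np.float64(55.43466899416367))
expected px: plate ctr, dish rim [[383.09453098 275.42364869]
 [383.86330073 275.3930142 ]]
```

View pics/w10.png

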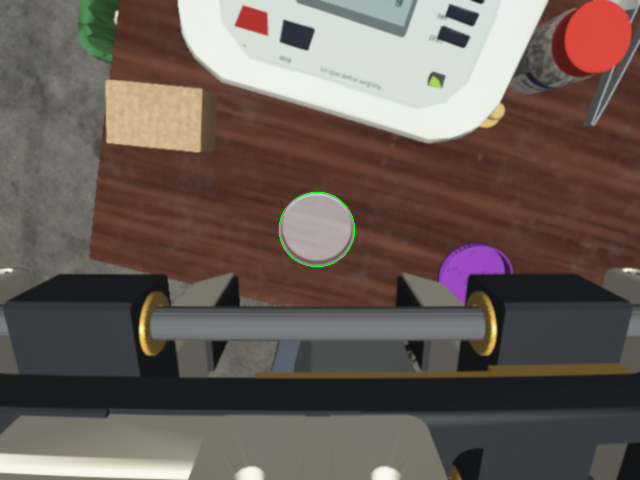

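View pics/t10p.png

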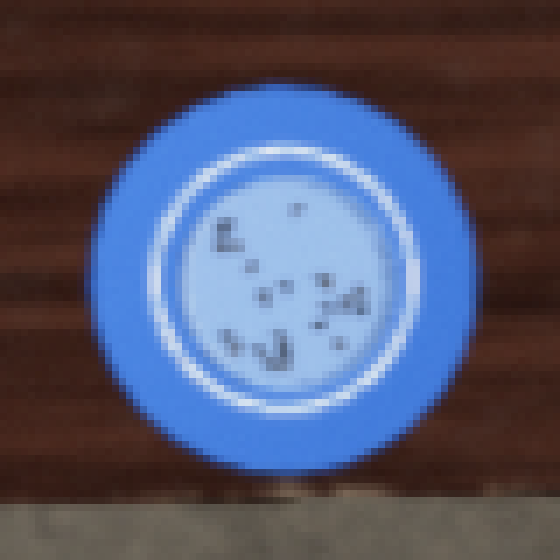

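The top view shows the seed dish centred in the ring to under 1 mm, ring at (285,280) and dish at (286,281) in the 7x crop. The wrist view shows the empty dish at (317,229), about (451,195.5). Descending.

>>> move_arm(
  increments=[
    [0.23,-0.1,2.5,0,0,0,0.6],
    [0.23,-0.1,5,0,0,0,0.6],
    [0.23,-0.1,7.5,0,0,0,0.6],
    [0.23,-0.1,10,0,0,0,0.6],
    [0.23,-0.1,11.5,0,0,0,0.6],
    [0.23,-0.1,12.5,0,0,0,0.6],
    [0.23,-0.1,13.1,0,0,0,0.6],
    [0.23,-0.1,13.4,0,0,0,0.6],
    [0.23,-0.1,13.4,0,0,0,0.6],
    [0.23,-0.1,13.4,0,0,0,0.6],
  ],
)

```text
time: 14.52
eef_pos: [451.2, 197.3, 4.2]
tool_rot: [0.992, 0.13, 0.0, -0.0]
contact_force: [0.3, -0.1, -0.8]
grip_width: 0.802
```

Run:
```python
from h import *
from bench import state,viewer
s=state();f=viewer.grab_frame("wrist");print(s["eef_pos"],s["contact_force"])
cv2.imwrite("pics/w11.png",f["image"][:,:,::-1])
```

```text
[451.15724187 197.27418633   4.23542715] [ 0.28337222 -0.11462909 -0.82333431]
```

View pics/w11.png

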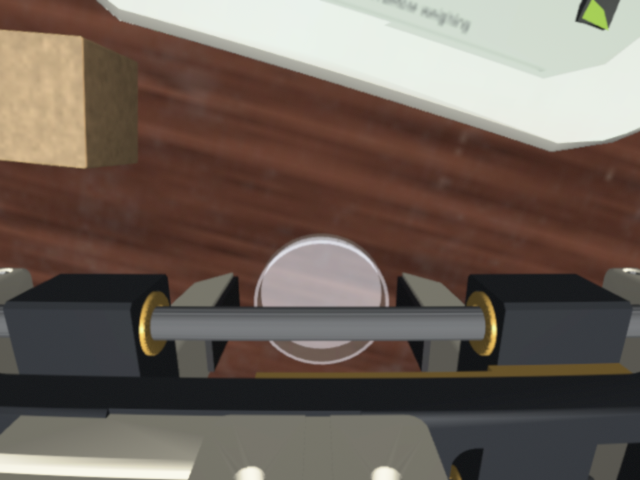

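The empty dish is at the same place in the hand view as the seed dish was (rim rows 235–362). Grip and lift.

>>> move_arm(
  increments=[
    [0,0,0.06,0,0,0,0.4],
    [0,0,0.06,0,0,0,0.3],
    [0,0,0.06,0,0,0,0.2],
    [0,0,0.06,0,0,0,0.1],
    [0,0,0.06,0,0,0,0.1],
    [0,0,0.06,0,0,0,-1],
    [0,0,0.06,0,0,0,-1],
    [0,0,0.06,0,0,0,-1],
  ],
)

```text
time: 15.58
eef_pos: [450.9, 197.0, 3.3]
tool_rot: [0.992, 0.13, 0.0, 0.0]
contact_force: [0.1, -1.4, 2.5]
grip_width: 0.638
```

>>> move_arm(
  increments=[
    [0,0,-0.3,0,0,0,-1],
    [0,0,-0.8,0,0,0,-1],
    [0,0,-1.8,0,0,0,-1],
    [0,0,-3.5,0,0,0,-1],
    [0,0,-5.5,0,0,0,-1],
    [0,0,-7.2,0,0,0,-1],
    [0,0,-8,0,0,0,-1],
    [0,0,-8,0,0,0,-1],
    [0,0,-8,0,0,0,-1],
  ],
)

```text
time: 16.7
eef_pos: [450.5, 196.8, 82.8]
tool_rot: [0.992, 0.129, -0.0, 0.0]
contact_force: [0.0, -0.4, -0.6]
grip_width: 0.637
```

Run:
```python
from h import *
from bench import state,viewer
s=state();f=viewer.grab_frame("wrist");print(s["eef_pos"],s["contact_force"],s["grip_width"]*92)
cv2.imwrite("pics/w12.png",f["image"][:,:,::-1])
p=f["image"][:,319].astype(int);print([(i,p[i].sum()) for i in list(range(228,242))+list(range(355,372))])
print(delta(s,[435.4,-227.5,83]))
```

```text
[450.47825236 196.77922674  82.8451485 ] [ 0.00931191 -0.3969028  -0.56893723] 58.62315853580726
[(228, np.int64(158)), (229, np.int64(158)), (230, np.int64(156)), (231, np.int64(159)), (232, np.int64(175)), (233, np.int64(222)), (234, np.int64(263)), (235, np.int64(303)), (236, np.int64(385)), (237, np.int64(482)), (238, np.int64(541)), (239, np.int64(579)), (240, np.int64(638)), (241, np.int64(669)), (355, np.int64(306)), (356, np.int64(306)), (357, np.int64(307)), (358, np.int64(305)), (359, np.int64(306)), (360, np.int64(309)), (361, np.int64(350)), (362, np.int64(444)), (363, np.int64(502)), (364, np.int64(464)), (365, np.int64(310)), (366, np.int64(228)), (367, np.int64(222)), (368, np.int64(222)), (369, np.int64(224)), (370, np.int64(222)), (371, np.int64(225))]
[-12.35  40.62   0.  ]
```

View pics/w12.png

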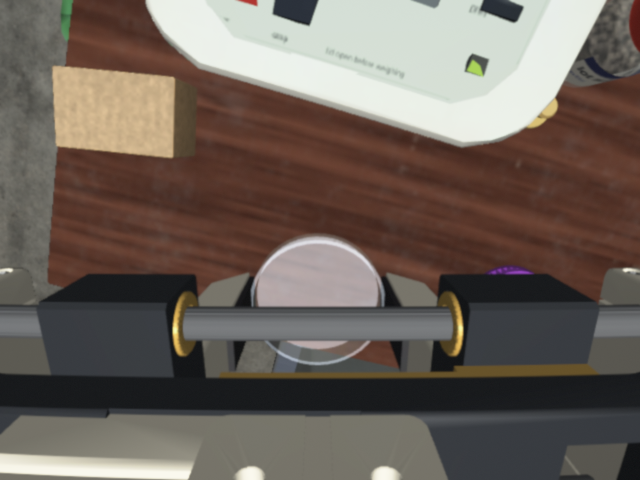

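>>> move_arm(
  increments=[
    [-0.5,1.5,0,0,0,0,-1],
    [-1.4,4.5,0,0,0,0,-1],
    [-2.7,8.8,0,0,0,0,-1],
    [-4.1,13.5,0,0,0,0,-1],
    [-5.6,18.2,0,0,0,0,-1],
    [-7,23,0,0,0,0,-1],
    [-8.4,27.5,0,0,0,0,-1],
    [-9.8,32,0,0,0,0,-1],
    [-11,36,0,0,0,0,-1],
    [-11.9,39,0,0,0,0,-1],
    [-12.4,40.6,0,0,0,0,-1],
    [-12.4,40.6,0,0,0,0,-1],
  ],
)

```text
time: 18.25
eef_pos: [434.6, -228.0, 82.9]
tool_rot: [0.992, 0.128, -0.0, -0.0]
contact_force: [0.4, 0.9, 0.2]
grip_width: 0.636
```

>>> move_arm(
  increments=[
    [0,0,0,0,0,0,-1],
    [0,0,1.5,0,0,0,-1],
    [0,0,3,0,0,0,-1],
    [0,0,4,0,0,0,-1],
    [0,0,4.5,0,0,0,-1],
    [0,0,4.5,0,0,0,-1],
    [0,0,4.5,0,0,0,-1],
  ],
)

```text
time: 19.12
eef_pos: [435.6, -227.2, 38.5]
tool_rot: [0.992, 0.13, 0.0, 0.0]
contact_force: [-0.1, -0.3, 0.4]
grip_width: 0.635
```

Run:
```python
from h import *
from bench import state,viewer
s=state();f=viewer.grab_frame("wrist");print(s["eef_pos"],s["contact_force"],s["tool_rot"])
cv2.imwrite("pics/w13.png",f["image"][:,:,::-1])
zt=s["eef_pos"][2]-8;im=f["image"]
h=cv2.cvtColor(im,cv2.COLOR_RGB2HSV)
w=((h[...,1]<110)&(h[...,2]>190)); b=[]
for u in range(265,372,4):
    c=np.flatnonzero(w[185:235,u]); 
    if len(c): b.append((u,185+c[0]))
b=np.array(b);print(b[::5].tolist())
for z in (zt,zt+1): print(circ(plane(f,b,z,f["tool_from_camera"])))
```

```text
[ 435.61501945 -227.18274463   38.48557802] [-0.07968333 -0.32661972  0.42966324] [9.91568102e-01 1.29586292e-01 2.64195661e-04 1.50270124e-04]
[[265, 228], [285, 213], [305, 206], [325, 205], [345, 210], [365, 222]]
(array([0.34308954, 0.08991953]), np.float64(37.7346151977448))
(array([-0.01789235,  0.09122384]), np.float64(37.93462281055846))
```

View pics/w13.png

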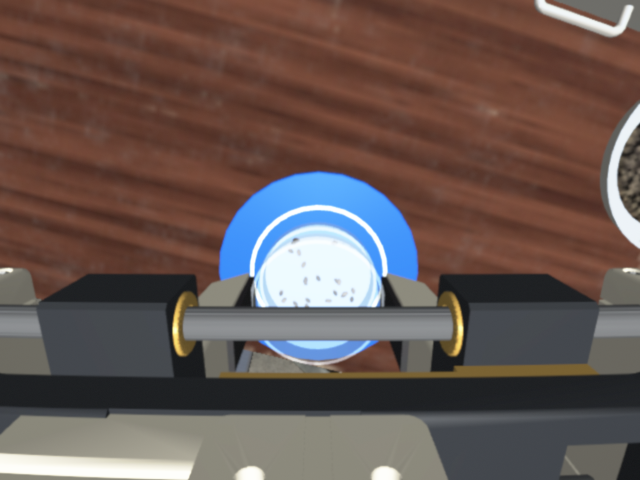

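Aligned within 0.6 mm of the ring. Lowering to just above contact.

>>> move_arm(
  increments=[
    [-0.04,0,0.5,0,0,0,-1],
    [-0.04,0,0.9,0,0,0,-1],
    [-0.04,0,1.15,0,0,0,-1],
    [-0.04,0,1.3,0,0,0,-1],
    [-0.04,0,1.3,0,0,0,-1],
    [-0.04,0,1.3,0,0,0,-1],
  ],
)

```text
time: 19.92
eef_pos: [435.0, -227.2, 25.3]
tool_rot: [0.992, 0.13, 0.0, 0.0]
contact_force: [-0.8, -1.4, 0.5]
grip_width: 0.636
```

>>> move_arm(
  increments=[
    [0,0,0.03,0,0,0,-1],
    [0,0,0.05,0,0,0,-1],
    [0,0,0.05,0,0,0,-1],
  ],
)

```text
time: 20.3
eef_pos: [434.9, -227.2, 24.8]
tool_rot: [0.992, 0.13, 0.0, 0.0]
contact_force: [-0.2, -0.2, 0.1]
grip_width: 0.634
```

>>> move_arm(
  increments=[
    [0,0,0.03,0,0,0,-1],
    [0,0,0.05,0,0,0,-1],
    [0,0,0.05,0,0,0,-1],
  ],
)

```text
time: 20.68
eef_pos: [434.9, -227.2, 24.4]
tool_rot: [0.992, 0.13, -0.0, 0.0]
contact_force: [-0.6, -0.0, 2.4]
grip_width: 0.634
```

>>> move_arm(
  increments=[
    [0,0,0.03,0,0,0,-1],
    [0,0,0.03,0,0,0,-1],
  ],
)

```text
time: 20.92
eef_pos: [434.9, -227.3, 24.3]
tool_rot: [0.992, 0.13, -0.0, 0.0]
contact_force: [-2.4, 1.4, 7.4]
grip_width: 0.638
```

Contact confirmed (7 N). Release and rise, then move clear.

>>> move_arm(
  increments=[
    [0,0,0,0,0,0,0.3],
    [0,0,0,0,0,0,0.4],
    [0,0,0,0,0,0,0.6],
    [0,0,0,0,0,0,0.6],
    [0,0,-0.4,0,0,0,0.6],
    [0,0,-1.5,0,0,0,0.6],
    [0,0,-3.5,0,0,0,0.6],
    [0,0,-6,0,0,0,0.6],
    [0,0,-9,0,0,0,0.6],
    [0,0,-12,0,0,0,0.6],
    [0,0,-12,0,0,0,0.6],
  ],
)

```text
time: 22.3
eef_pos: [436.9, -228.1, 147.3]
tool_rot: [0.992, 0.13, 0.002, 0.002]
contact_force: [0.4, -0.1, 0.3]
grip_width: 0.802
```

Run:
```python
from h import *
from bench import state,viewer
s=state();f=viewer.grab_frame("wrist");print(s["eef_pos"])
cv2.imwrite("pics/w14.png",f["image"][:,:,::-1])
t=viewer.grab_frame("scene");cv2.imwrite("pics/s14.png",cv2.resize(t["image"][190:290,310:450],(784,560))[:,:,::-1])
```

```text
[ 436.88580391 -228.12271706  147.29952538]
```

View pics/w14.png

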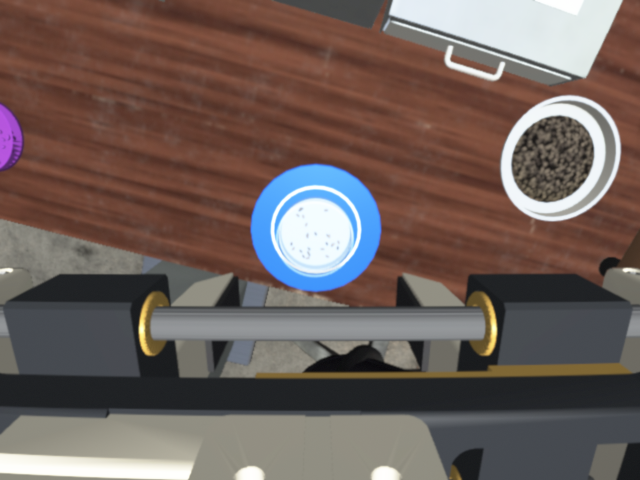

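View pics/s14.png

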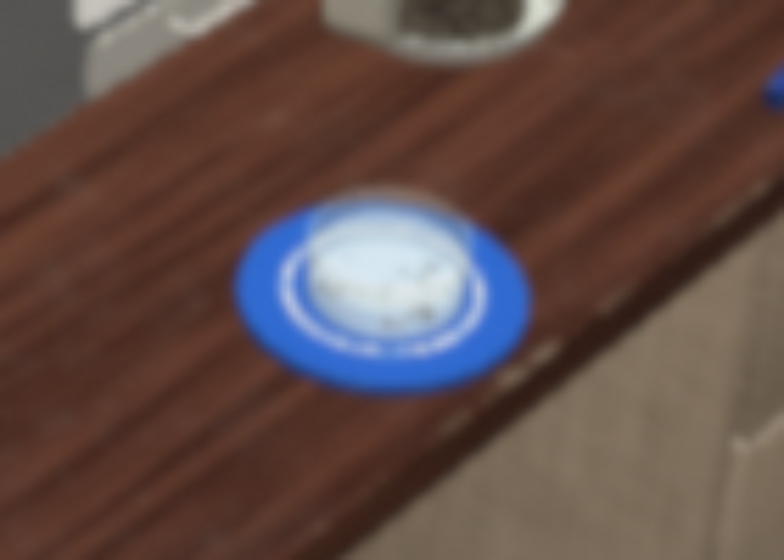

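>>> move_arm(
  increments=[
    [0.6,-2,0,0,0,0,0.6],
    [1.8,-6,0,0,0,0,0.6],
    [3,-10,0,0,0,0,0.6],
    [4.2,-14,0,0,0,0,0.6],
    [5.4,-18,0,0,0,0,0.6],
    [6.6,-22,0,0,0,0,0.6],
    [7.8,-26,0,0,0,0,0.6],
    [8.4,-28,0,0,0,0,0.6],
    [8.4,-28,0,0,0,0,0.6],
    [8.4,-28,0,0,0,0,0.6],
  ],
)

```text
time: 23.65
eef_pos: [443.2, 64.7, 143.4]
tool_rot: [0.992, 0.13, -0.001, 0.0]
contact_force: [0.3, 0.4, 1.0]
grip_width: 0.799
```

Run:
```python
from h import *
from bench import state,viewer
s=state();print(s["eef_pos"],s["qd"].round(3))
t=viewer.grab_frame("top");im=t["image"]
cv2.imwrite("pics/t15.png",cv2.resize(im[236:316,343:423],(560,560),interpolation=cv2.INTER_NEAREST)[:,:,::-1])
t=viewer.grab_frame("scene");cv2.imwrite("pics/s15.png",cv2.resize(t["image"][190:290,310:450],(784,560))[:,:,::-1])
```

```text
[443.20531754  64.73988225 143.35528062] [ 0.02  -0.002  0.008 -0.005  0.001  0.001  0.   ]
```

View pics/t15.png

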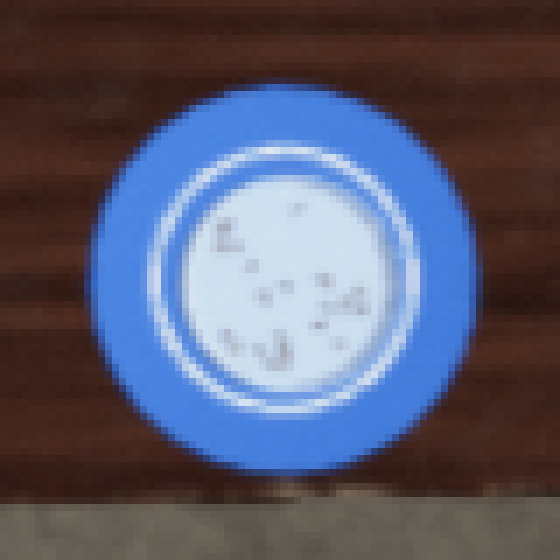

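View pics/s15.png

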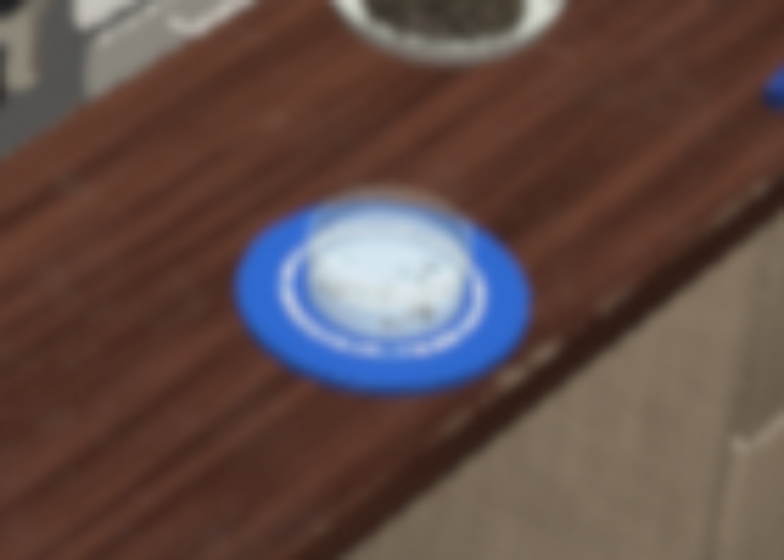

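The top crop shows the cover's pale disc centred at about (286,281), the ring at (285,280). The scene view shows an upright, coaxial two-dish stack. Handing in.

```bash
python3 -c "
from bench import job;print(job.sign_off())"
```

```text
the job is handed in; nothing more can be done
None
```

The seed dish is on the middle of the blue carrier plate and the empty dish is squarely on top of it as its cover. I handed the job in at about 24 s of the 61 s allowed. Both dishes were lowered until light contact was felt (about 5 N and 7 N) before the gripper let go.

**Final checks:**
- **Centring:** the last top view shows the stack centred in the white ring to within about 1 mm, and the scene view shows the two dishes upright and in line.
- **Other objects:** I made no move toward the seed pan or the purple dish. I did not measure either again at the end.
- **Disagreements:** the camera estimates of plate and dish positions differed by 1–2 mm, which is within the stated calibration. I settled the seed dish by measuring the ring and dish together in the wrist view and shifting it 1.2 mm. The empty dish needed only a 0.4 mm shift.

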